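# Seat the centrifuge rotor and spin it by hand

### The arm

A 6-joint arm with a two-finger parallel gripper is mounted at the origin on the work surface. World frame = base frame: x ahead of the robot, y to its left, z up, the work surface at z = 0. Lengths are in mm, angles in rad, forces in N, time in s.
With the tool pointing down it reaches from about 350 to 975 mm from the base axis. Payload 4.9 kg.
Tool frame: the origin (TCP) lies midway between the tips of the shut fingers; the grasp point (between the pads) lies 19 mm behind it; z points along the fingers, y is the direction in which the jaws open and shut (so a half turn about z gives the same grasp; the last joint's range is limited). The gripper opens to 85 mm and grips with 20 to 120 N. Pads are 22 mm wide; open, the fingers measure 114 mm over their backs; the gripper's body (76 mm by 85 mm) begins 54 mm behind the grasp point. The pads swing forward as they close: fully open they stand 13 mm farther back than shut.
Start: joints at [-1.278, 0.053, 1.613, -0, 1.476, -0.119], TCP at [250.155, -572.734, 231.304] pointing down, gripper open.
Joint ranges: [-3.01, 3.01], [-1.01, 2.22], [0.06, 2.58], [-1.02, 4.17], [0.09, 2.62], [-3.14, 3.14]. Speed limits (rad/s): [2.57, 2.57, 3.14, 3.14, 3.14, 3.14].

### API

Orientations are given as a unit quaternion [w, x, y, z].
In Python, from rig import env gives the robot as it stands. Calls block until the motion is done:
- env.movep(position, orientation): joint-space move of the TCP to a pose.
- env.move_linear(position, attitude=None, max_speed=150, max_force=None): straight line of the TCP; attitude=None keeps the orientation; max_speed is the mean speed in mm/s. With max_force (N) it stops when the force on the tool has changed by that much, and returns True; else False.
- env.set_joints(angles): joint-space move.
- env.ungrasp() and env.clamp(): open the fingers fully, or close them until they stop; the grip force is fixed at half the most.
- env.pause(seconds).
- env.inverse_kinematics(position, orientation): joint angles nearest the present ones, or None.
- env.snapshot(name): name is "scene" or "top"; returns a dict with "img" (420x560x3 uint8, red, green, blue), "camera_matrix" (3x3 intrinsics, pixels), "dist_coeffs" ([k1, k2, p1, p2, k3] as OpenCV has them; the pictures are not rectified), "camera_from_world" (4x4, takes a point from world to camera coordinates). Camera axes: x right, y up, looking along -z (the intrinsics and any distortion apply to the point x, -y, -z); pixel columns grow to the right and rows downward; lengths in mm; the calibration is good to about 2 mm. A picture is of the moment at which its call begins. There is no depth.
A pose or a line that the arm cannot do raises env.Unreachable and nothing moves.
- env.job_done(): hands the job in, once; it reports no verdict.
Readings, each from a call of its own:
- env.current_time(): time.
- env.current_joint_pos(): joint angles.
- env.current_dq(): joint speeds.
- env.current_joint_efforts(): joint torques, N m.
- env.current_eef_pos(): TCP position.
- env.current_orientation(): TCP orientation.
- env.current_wrist_force(): force on the tool from outside, world axes, zero at the start.
- env.current_moment(): the same for the moment, N m.
- env.current_gripper_width(): finger opening in mm.
Only numpy, scipy, OpenCV 4.12 (cv2) and the standard library are available. Lean on these libraries where they do the work, as an engineer would, in place of code of your own. Each camera call takes 0.05 s, during which the arm holds its last target.

### The job

The rotor of the open bench centrifuge sits too high: take its centre knob, press down gently and turn it a little either way until you feel it drop over the drive, then press it fully home. Then check that it turns freely by pushing it round by hand at least one full turn in one direction, always with light force, and leave it standing still and home, with the things around it undisturbed.

Things in the scene. Friction and masses are not known exactly. Their poses are not given: they have to be found in the camera images.
- centrifuge: White bench centrifuge without cover, 310 x 290 mm and 120 mm high, fixed to the table; dark panel on its -x face. Origin under its centre on the table, z up. A round chamber 210 mm across, 65 mm deep (floor 55 mm above the table), opens in its top round the origin's vertical axis, about which the rotor turns.
- knob (a point): Point on the rotor's axis, 20 mm below the flat top of the black upright round knob at the rotor's centre. The knob is 34 mm across; its side is free for 47 mm below its top. The point stands 142 mm above the table while the rotor is too high and 135 mm when it is fully home (7 mm lower); above 136.5 mm it is not home.
- rotor: Aluminium rotor, 0.47 kg, four equal arms as a cross. Origin on its axis at its underside (60 mm below the knob point), x along one arm. It cannot be lifted off. The tight shaft holds it at its height with about 11 N of rubbing, so it does not drop by itself: even in line with the drive it needs about 6 to 8 N of downward push. It turns easily.
- drive (a point): Top centre of the drive disc in the chamber, 75 mm above the table, out of sight. Three rounded teeth on it, 7 mm high, fit the rotor's underside every 60 degrees with about 5 degrees of play; from the start 8 to 40 degrees of turn are needed, unknown, either way. 10 to 12 N of push while turning is plenty; over 22 N on the teeth (some 28 N of push) damages them.
- arm (a point): Point on the top of one arm, 60 mm out from the axis. Each arm is a bar 14 mm wide, 20 mm high, from a hub 54 mm across to an upright tube holder 27 mm across, 34 mm high, centred 74 mm out (outermost 88 mm). Arm tops lie 22 mm below the knob point. Between two arms is free room down to the chamber floor: a finger standing there can push an arm round in a circle.
- spindle (a joint): Angle in rad that the drive under the rotor has turned, 0 at the start, positive anticlockwise seen from above, unlimited. It turns with about 0.16 N m of drag (3 N at an arm), stands still while the rotor is still high and follows the rotor (with the few degrees of play) once it is home. A full turn is 6.28.
- nut: Bystander: loose steel round nut, 26 mm across, 14 mm high, on the deck of the centrifuge near a corner. Origin under its centre.
- vial: Bystander: small amber vial, 17 mm across, 34 mm high, standing on the deck of the centrifuge near the opposite corner. Origin under its centre.
- cover: Bystander: the grey lift-off cover, a disc 230 mm across with a knob, lying on the table. Origin under its centre.
- solvent: Bystander: glass bottle with a blue cap, 86 mm across, 180 mm high. Origin under its centre.
- beaker: Bystander: glass beaker, 80 mm across, 100 mm high. Origin under its centre.
- wrench: Bystander: steel wrench 170 mm long lying on the table.
- tray: Bystander: white divided tray 160 x 110 x 30 mm. Origin under its centre.

How it is judged (in metres and radians):
On the way, in this order (a step that is already met when the one before it is completed fails the run):
1. the rotor has dropped over the drive and is fully home (z of knob in the frame of centrifuge below 0.1365 m), for 0.2 s.
2. the drive has been turned a full turn by way of the rotor, in one direction (z of knob in the frame of centrifuge below 0.1365 m and (value of joint spindle above 5.6 rad or value of joint spindle below -5.6 rad)), for 0.1 s.
At the end, for the whole second after the job is handed in: The rotor is home (knob point under 136.5 mm above the centrifuge's foot), the drive stands at least 5.6 rad (a full turn, less some play) from its start in either direction, and it is at rest (under 0.1 rad/s) (all of step 2 and velocity of joint spindle between -0.1 and 0.1 rad/s); the robot touches nothing.
It fails at once if the load between the rotor and the drive passes 22 N (contact force between rotor and spindle above 22 N).
It fails at once if a bystander is moved by more than 30 mm (distance of any of nut, vial, cover, solvent, beaker, wrench, tray from where it was at the start of the episode above 0.03 m).
It also fails if it takes over 72 s, if anything falls off the work surface, if the arm or the gripper's body presses on something with over 40 N, if the wrist force passes 120 N, or if a joint passes its speed limit or range.

## Working session

There is one attempt and no reset: what is moved stays moved. The work goes in short steps, each a Python script; the robot and the scene stay as the last script left them, time stands still between calls to the robot, and variables do not carry over. Pictures are saved under pics/ and viewed, and the job is handed in when it is done.

```bash
ls; mkdir -p pics; python3 - <<'E'
from rig import env
import cv2,json,numpy as np
for n in("scene","top"):
    s=env.snapshot(n); cv2.imwrite(f"pics/{n}0.png",cv2.cvtColor(s["img"],cv2.COLOR_RGB2BGR))
    print(n,np.round(s["camera_matrix"],1).tolist(),s["dist_coeffs"],np.round(s["camera_from_world"],4).tolist())
print(env.current_time(),env.current_orientation(),env.current_wrist_force(),env.current_gripper_width())
E
```

```text
pics
scene [[529.7, 0.0, 282.0], [0.0, 529.7, 211.0], [0.0, 0.0, 1.0]] [-0.13720889  0.          0.          0.          0.        ] [[0.0633, 0.998, -0.0025, -6.3809], [-0.6853, 0.0453, 0.7268, 286.8542], [0.7255, -0.0443, 0.6868, -1997.7084], [0.0, 0.0, 0.0, 1.0]]
top [[383.6, 0.0, 279.4], [0.0, 383.6, 208.8], [0.0, 0.0, 1.0]] [-0.0565123  0.         0.         0.         0.       ] [[-0.0044, -0.9999, 0.0167, -18.4489], [0.9972, -0.0032, 0.0744, -578.9273], [-0.0744, 0.017, 0.9971, -1194.0211], [0.0, 0.0, 0.0, 1.0]]
0.1 [-8.97096794e-04  9.78877477e-01  2.04445776e-01 -7.02569797e-05] [-0.00902143 -0.16745144  0.40429368] 85.22788900308595
```

View pics/scene0.png

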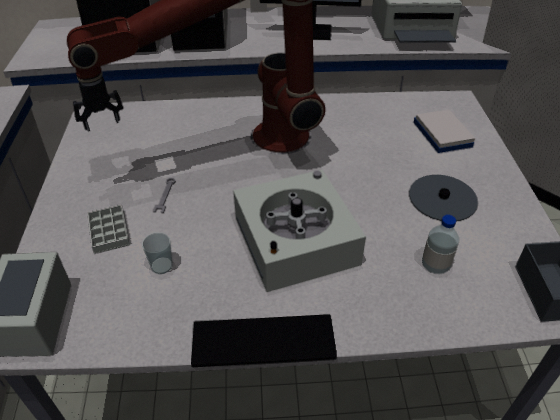

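View pics/top0.png

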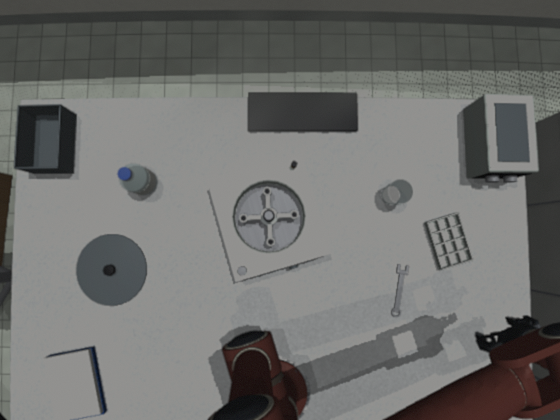

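The scene view shows the centrifuge with the knob at about (297,203), the vial at (273,247) and the nut at (317,175). The top view shows the chamber centred near (269,216), with the arms nearly upright in the image. I'll zoom in to get precise positions.

```bash
python3 - <<'E'
import cv2,numpy as np
a=cv2.imread("pics/top0.png")[155:295,195:345]; a=cv2.resize(a,None,fx=5,fy=5,interpolation=cv2.INTER_CUBIC)
cv2.imwrite("pics/ztop.png",a[:600] if 0 else cv2.resize(a,(643,600)))
b=cv2.imread("pics/scene0.png")[160:290,220:370]; b=cv2.resize(b,(690,598),interpolation=cv2.INTER_CUBIC)
cv2.imwrite("pics/zscene.png",b)
E
```

```text
(no output)
```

View pics/ztop.png

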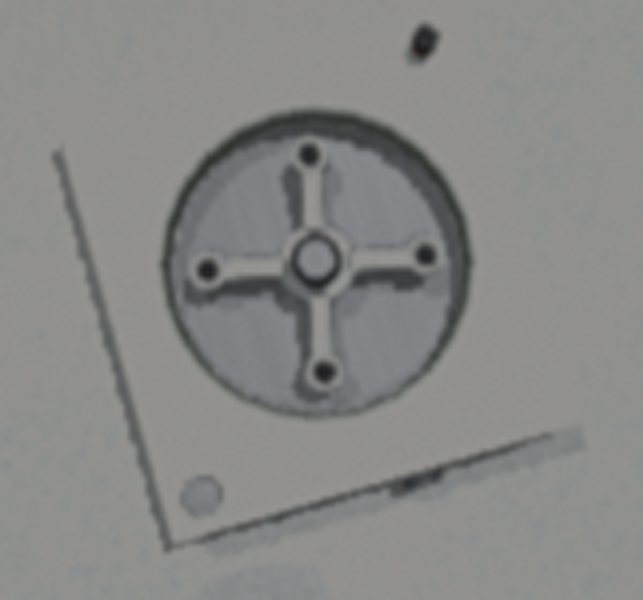

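View pics/zscene.png

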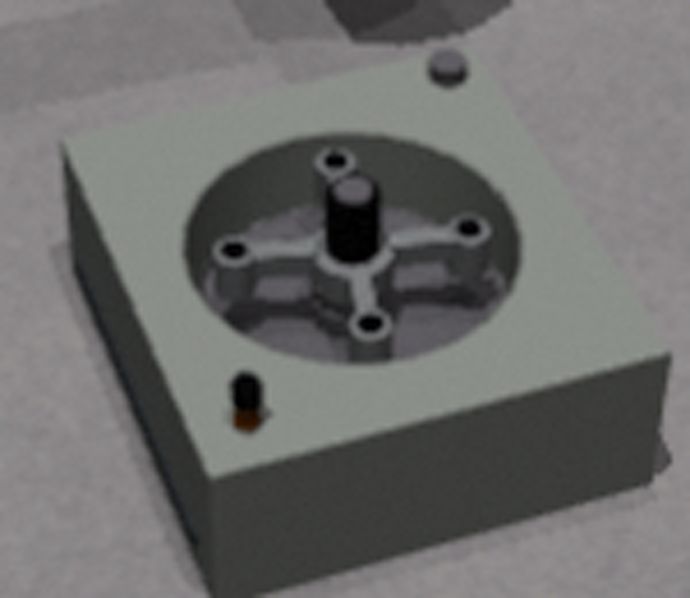

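```bash
cat > h.py <<'E'
import numpy as np,cv2
from rig import env
CAL={}
def cal(n):
    if n not in CAL: CAL[n]=env.snapshot(n)
    return CAL[n]
def ray(n,uv):
    s=cal(n);u=cv2.undistortPoints(np.array([[uv]],float),np.array(s["camera_matrix"],float),np.array(s["dist_coeffs"],float))[0,0]
    T=np.array(s["camera_from_world"]);R=T[:3,:3];o=-R.T@T[:3,3];d=R.T@np.array([u[0],-u[1],-1.]);return o,d/np.linalg.norm(d)
def onz(n,uv,z):
    o,d=ray(n,uv);return o+d*(z-o[2])/d[2]
def tri(a,b):
    (o1,d1),(o2,d2)=ray("top",a),ray("scene",b)
    A=np.stack([d1,-d2],1);t=np.linalg.lstsq(A,o2-o1,rcond=None)[0];p,q=o1+t[0]*d1,o2+t[1]*d2
    return (p+q)/2,np.linalg.norm(p-q)
E
python3 - <<'E'
from h import *
np.set_printoptions(precision=1,suppress=True)
zt=lambda x,y:((x+.5)/4.287-.5+195,(y+.5)/4.287-.5+155)
zs=lambda x,y:((x+.5)/4.6-.5+220,(y+.5)/4.6-.5+160)
kt,ks=zt(316,260),zs(354,191)
print("knob top",onz("top",kt,162),onz("scene",ks,162),tri(kt,ks))
print("chamber",onz("top",zt(317,263.5),120))
ht=[(309,154),(426,255),(324,371),(207,270)]
hs=[(371,323),(234,250),(336,161),(469,229)]
# world: top image up=+x ; scene image down=+x
H=[]
for a in ht: H.append(onz("top",zt(*a),124))
H=np.array(H);c=H.mean(0);print("holes",H[:,:2],c,np.linalg.norm(H[:,:2]-c[:2],axis=1),np.degrees(np.arctan2(*(H-c)[:,1::-1].T)))
order=[0,3,2,1]
for a,i in zip(ht,range(4)):
    P=[(371,323),(469,229),(336,161),(234,250)]
    best=min((tri(zt(*a),zs(*p)) for p in P),key=lambda r:r[1]);print(best)
print("corner",onz("top",zt(167,549),120),"nut",onz("top",zt(202,495),134),"vial",tri(zt(426,40),zs(246,385)))
E
```

```text
knob top [550.3  12.7 162. ] [550.7  12.7 162. ] (array([550.3,  12.7, 161.6]), np.float64(0.12039679321171563))
chamber [550.3  12.5 120. ]
holes [[624.6  17.7]
 [555.6 -61.3]
 [477.7   7.9]
 [546.   86.7]] [551.   12.8 124. ] [73.8 74.2 73.4 74.1] [   3.8  -86.4 -176.2   93.9]
(array([624.8,  17.6, 121.9]), np.float64(0.2736751463079091))
(array([555.8, -61.5, 121.6]), np.float64(0.10313565975712104))
(array([477.7,   7.9, 122. ]), np.float64(0.04453334607045204))
(array([546.1,  86.4, 121.3]), np.float64(0.9459651214837017))
corner [359.  113.5 120. ] nut [396.1  89.  134. ] vial (array([697.7, -60.9, 150.7]), np.float64(0.053323072902112224))
```

The two views agree: axis at (550.4, 12.7) and knob top at z≈162. I'll move above the knob with joint 6 near its lower end, so there is plenty of turn available, then descend and grip.

```bash
cat >> h.py <<'E'
np.set_printoptions(precision=3,suppress=True)
AX=np.array([550.4,12.7])
def Q(yaw): return np.array([0,np.cos(yaw/2),np.sin(yaw/2),0])
def st(m=""):
    print(m,"t%.2f"%env.current_time(),"p",np.array(env.current_eef_pos()),"F",np.array(env.current_wrist_force()),"M",np.array(env.current_moment()),"q6 %.3f"%env.current_joint_pos()[5],"w %.1f"%env.current_gripper_width())
def snap(n,f,box=None):
    s=env.snapshot(n);im=cv2.cvtColor(s["img"],cv2.COLOR_RGB2BGR)
    if box: x0,y0,x1,y1=box;im=im[y0:y1,x0:x1];k=min(800/im.shape[1],600/im.shape[0]);im=cv2.resize(im,None,fx=k,fy=k,interpolation=cv2.INTER_CUBIC)
    cv2.imwrite(f"pics/{f}.png",im)
E
python3 - <<'E'
from h import *
for z in (240,127,118):
  for y in (0.,0.5):
    q=env.inverse_kinematics([*AX,z],Q(y)); print(z,y,q)
q=np.array(env.inverse_kinematics([*AX,240],Q(0.)))
q[5]=-2.8
t=env.current_time();env.set_joints(q);st("above");print(env.current_orientation())
env.move_linear([*AX,127],max_speed=100,max_force=8);st("down")
snap("scene","pre",(200,100,400,300))
E
```

```text
240 0.0 [-0.112 -0.13   1.776 -0.     1.496  1.459]
240 0.5 [-0.112 -0.13   1.776 -0.     1.496  0.959]
127 0.0 [-0.112 -0.036  1.882 -0.     1.296  1.459]
127 0.5 [-0.112 -0.036  1.882 -0.     1.296  0.959]
118 0.0 [-0.112 -0.026  1.888 -0.     1.28   1.459]
118 0.5 [-0.112 -0.026  1.888 -0.     1.28   0.959]
above t2.54 p [550.454  12.227 239.994] F [ 0.076 -0.64  -0.154] M [0.034 0.025 0.012] q6 -2.800 w 85.4
[-0.    -0.53   0.848 -0.   ]
down t3.83 p [551.097  12.639 127.997] F [ 0.521 -0.263  0.127] M [-0.035 -0.028 -0.003] q6 -2.800 w 85.2
```

View pics/pre.png

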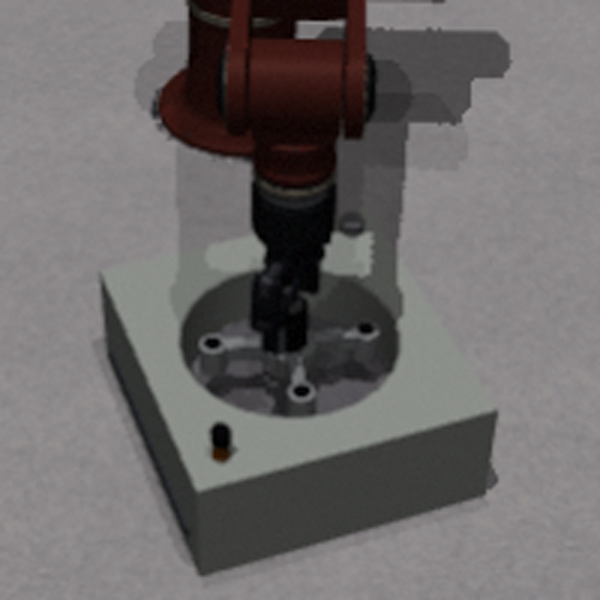

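The gripper stands over the knob in the middle of the chamber, with the arms and vial clear of it. I'll clamp, then press lightly.

```bash
python3 - <<'E'
from h import *
env.clamp();st("clamp")
p=np.array(env.current_eef_pos())
f0=np.array(env.current_wrist_force())
r=env.move_linear([*AX,122],max_speed=4,max_force=8);print(r);st("press")
env.pause(.3);st()
E
```

```text
clamp t4.41 p [551.098  12.406 127.448] F [ 3.169 -1.41   0.876] M [-0.228 -0.326  0.044] q6 -2.800 w 32.6
True
press t5.00 p [551.167  12.369 127.08 ] F [ 0.047 -0.406  2.321] M [ 0.054  0.222 -0.019] q6 -2.800 w 32.8
 t5.30 p [551.234  12.333 127.081] F [-1.432  0.731  3.845] M [ 0.34   0.693 -0.01 ] q6 -2.800 w 32.8
```

```bash
python3 - <<'E'
from h import *
p=np.array(env.current_eef_pos());z=p[2]
def fz(n=6):
    v=[]
    for _ in range(n): v.append(env.current_wrist_force()[2]);env.pause(.02)
    return np.mean(v),np.ptp(v)
print(fz())
for i in range(8):
    z-=.3
    r=env.move_linear([*AX,z],max_speed=5); f,s=fz()
    print(i,"zt %.2f z %.2f f %.2f sp %.2f F "%(z,env.current_eef_pos()[2],f,s),np.array(env.current_wrist_force()),"t %.2f"%env.current_time())
    if f>9: break
E
```

```text
(np.float64(4.904186577860883), np.float64(1.7533390103658921))
0 zt 126.78 z 127.07 f 3.21 sp 1.54 F  [ 2.472 -0.376  2.793] t 6.00
1 zt 126.48 z 127.07 f 5.50 sp 1.58 F  [ 1.212 -1.477  4.81 ] t 6.35
2 zt 126.18 z 127.06 f 6.37 sp 1.28 F  [ 0.561 -1.408  6.965] t 6.70
3 zt 125.88 z 127.04 f 7.86 sp 1.21 F  [ 0.856 -1.744  8.03 ] t 7.05
4 zt 125.58 z 127.02 f 8.86 sp 1.39 F  [ 0.27  -1.344  7.625] t 7.40
5 zt 125.28 z 126.99 f 9.67 sp 2.24 F  [-0.666 -0.929 10.016] t 7.75
```

```bash
cat >> h.py <<'E'
def fz(n=5):
    v=[]
    for _ in range(n): v.append(env.current_wrist_force()[2]);env.pause(.02)
    return np.mean(v)
def goj(z,q6):
    q=np.array(env.inverse_kinematics([*AX,z],Q(0.)));q[5]=q6;env.set_joints(q)
E
python3 - <<'E'
from h import *
zt=125.0;q6=-2.8
for i in range(22):
    q6+=np.radians(3);goj(zt,q6);f=fz(4);z=env.current_eef_pos()[2]
    print(i,"q6 %.3f z %.2f f %.2f Mz %.2f t %.2f"%(env.current_joint_pos()[5],z,f,env.current_moment()[2],env.current_time()))
    if z<126.4: print("drop");break
    if f>14: print("high");break
    if f<9: zt-=.3
    if f>12: zt+=.3
E
```

```text
0 q6 -2.747 z 126.93 f 11.01 Mz -0.09 t 8.07
1 q6 -2.695 z 126.87 f 9.92 Mz -0.03 t 8.38
2 q6 -2.643 z 126.49 f 8.52 Mz -0.09 t 8.70
3 q6 -2.591 z 125.78 f 7.23 Mz 0.03 t 9.02
drop
```

```bash
python3 - <<'E'
from h import *
zt=124.7;q6=env.current_joint_pos()[5]
for i in range(22):
    zt-=.6
    env.move_linear([*AX,zt],max_speed=6);f=fz(4);z=env.current_eef_pos()[2]
    print(i,"zt %.2f z %.2f f %.2f Mz %.2f t %.2f"%(zt,z,f,env.current_moment()[2],env.current_time()))
    if f>13: break
E
```

```text
0 zt 124.10 z 125.36 f 7.35 Mz -0.04 t 9.33
1 zt 123.50 z 125.01 f 8.90 Mz -0.09 t 9.65
2 zt 122.90 z 124.65 f 9.84 Mz -0.09 t 9.97
3 zt 122.30 z 124.24 f 10.57 Mz -0.17 t 10.28
4 zt 121.70 z 123.65 f 10.55 Mz -0.21 t 10.60
5 zt 121.10 z 123.01 f 10.30 Mz -0.13 t 10.92
6 zt 120.50 z 122.41 f 10.09 Mz -0.18 t 11.23
7 zt 119.90 z 121.79 f 10.60 Mz -0.15 t 11.55
8 zt 119.30 z 121.24 f 10.70 Mz -0.18 t 11.87
9 zt 118.70 z 120.63 f 10.65 Mz -0.10 t 12.18
10 zt 118.10 z 120.60 f 12.76 Mz -0.13 t 12.50
11 zt 117.50 z 120.59 f 15.76 Mz -0.14 t 12.82
```

Hard stop at z 120.6, about 6.8 mm below the grasp height, which matches home. I'll relax the push and start turning by the knob, watching for the drive's drag in Mz.

```bash
python3 - <<'E'
from h import *
env.move_linear([*AX,120.0],max_speed=10);st("relaxed")
q6=env.current_joint_pos()[5]
for i in range(4):
    q6+=.15;goj(119.8,q6);st()
snap("scene","home1",(220,120,370,260))
E
```

```text
relaxed t13.22 p [551.285  12.377 120.669] F [ 3.933 -1.703  4.699] M [-0.204 -0.431 -0.163] q6 -2.590 w 32.8
 t13.48 p [551.352  12.385 120.617] F [ 2.753 -1.566  6.73 ] M [-0.215 -0.305 -0.124] q6 -2.440 w 32.5
 t13.75 p [551.417  12.35  120.639] F [ 2.839 -1.814  5.762] M [-0.187 -0.342 -0.067] q6 -2.290 w 32.7
 t14.02 p [551.489  12.288 120.642] F [ 2.925 -3.005  5.873] M [-0.245 -0.459 -0.062] q6 -2.140 w 32.6
 t14.28 p [551.524  12.244 120.639] F [ 3.571 -1.878  5.516] M [-0.232 -0.448 -0.06 ] q6 -1.990 w 32.9
```

View pics/home1.png

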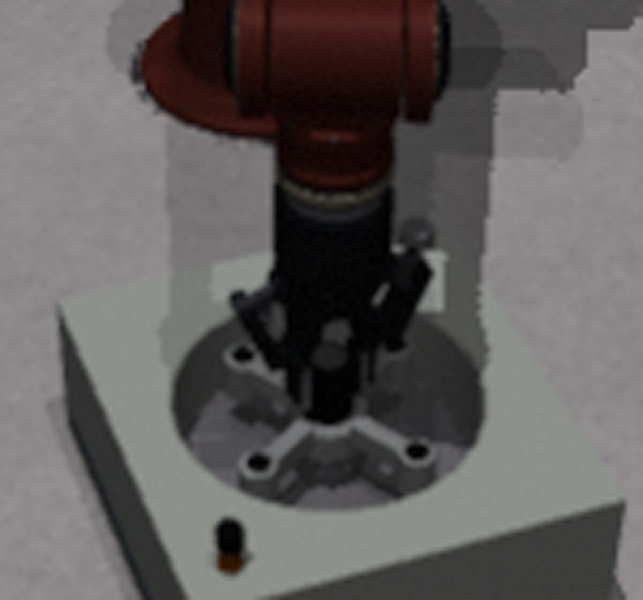

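The gripper holds the knob and the rotor has turned with it. Tube holes at (259,462), (417,452) and (243,354) in the crop give a height check.

```bash
python3 - <<'E'
from h import *
k=600/140
im=cv2.imread("pics/home1.png",0)
for z in(115,118.5,122):
    for p in[(259,462),(417,452),(243,354)]:
        P=onz("scene",((p[0]+.5)/k-.5+220,(p[1]+.5)/k-.5+120),z);d=P[:2]-AX;print(z,P,"r %.1f ang %.1f"%(np.hypot(*d),np.degrees(np.arctan2(d[1],d[0]))))
E
```

```text
115 [604.872 -37.244 115.   ] r 73.9 ang -42.5
115 [602.499  66.478 115.   ] r 74.9 ang 45.9
115 [500.108 -41.856 115.   ] r 74.2 ang -132.7
118.5 [608.349 -37.438 118.5  ] r 76.6 ang -40.9
118.5 [605.984  65.939 118.5  ] r 77.0 ang 43.8
118.5 [503.934 -42.034 118.5  ] r 71.8 ang -130.3
122 [611.825 -37.631 122.   ] r 79.4 ang -39.3
122 [609.468  65.399 122.   ] r 79.2 ang 41.7
122 [507.759 -42.212 122.   ] r 69.5 ang -127.8
```

With tube tops at z=115, all radii come out at about 74 mm, so the rotor is home. It has turned 46°, equal to the joint 6 motion, so there is no slip. I'll keep turning the same way.

```bash
python3 - <<'E'
from h import *
q6=env.current_joint_pos()[5]
while q6<2.95:
    q6=min(q6+.5,2.95);goj(120.1,q6);st()
    F=np.array(env.current_wrist_force())
    if np.linalg.norm(F)>16: print("force");break
E
```

```text
t14.93 p [551.589  12.019 120.637] F [ 3.177 -3.538  4.021] M [-0.41  -0.714 -0.027] q6 -1.491 w 32.6
 t15.48 p [551.589  11.823 120.653] F [ 4.135 -3.003  4.891] M [-0.544 -0.756 -0.045] q6 -0.990 w 32.7
 t16.03 p [551.496  11.56  120.645] F [ 3.144 -4.236  4.942] M [-0.712 -0.715 -0.034] q6 -0.491 w 32.7
 t16.58 p [551.29   11.442 120.62 ] F [ 1.766 -4.565  4.591] M [-0.819 -0.577 -0.014] q6 0.009 w 32.6
 t17.13 p [551.041  11.414 120.585] F [ 0.815 -5.651  6.237] M [-0.915 -0.379  0.063] q6 0.509 w 32.6
 t17.68 p [550.828  11.513 120.594] F [ 0.492 -4.753  5.835] M [-0.94  -0.219  0.09 ] q6 1.009 w 32.6
 t18.23 p [550.653  11.728 120.589] F [ 0.783 -4.494  8.017] M [-0.863 -0.011  0.176] q6 1.509 w 32.9
 t18.78 p [550.634  11.982 120.634] F [ 1.423 -3.303  6.793] M [-0.623  0.019  0.016] q6 2.009 w 32.9
 t19.33 p [550.696  12.217 120.6  ] F [ 2.313 -2.265  5.475] M [-0.46  -0.066  0.012] q6 2.509 w 32.7
 t19.83 p [550.874  12.385 120.608] F [ 1.744 -2.041  5.449] M [-0.32  -0.127 -0.015] q6 2.950 w 32.4
```

```bash
python3 - <<'E'
from h import *
env.ungrasp();st("open")
goj(200,2.95);st("up")
snap("scene","rel",(220,120,370,260)); snap("top","relt",(195,155,345,295))
E
```

```text
open t20.40 p [550.211  12.794 119.88 ] F [ 1.099  0.201 -0.005] M [-0.025 -0.023 -0.007] q6 2.950 w 85.4
up t20.82 p [551.505  12.618 202.437] F [-0.104  0.732 -1.06 ] M [-0.008 -0.003  0.032] q6 2.950 w 85.7
```

View pics/rel.png

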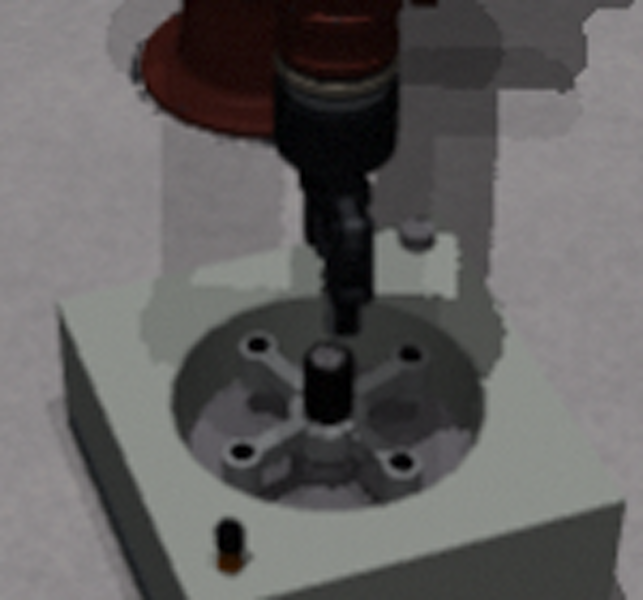

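View pics/relt.png

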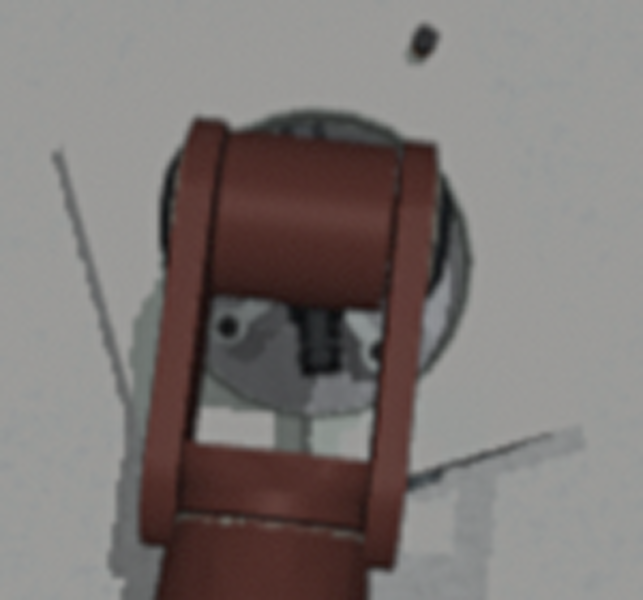

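After release the knob top is at about (328,357) in the crop, with four holes visible; nut and vial are unmoved. Checking height and angle, then regripping to turn on.

```bash
python3 - <<'E'
from h import *
k=600/140
u=lambda p:((p[0]+.5)/k-.5+220,(p[1]+.5)/k-.5+120)
for z in(155,162): print("knobtop",onz("scene",u((328,357)),z))
for p in[(241,452),(401,462),(258,345),(410,354)]:
    P=onz("scene",u(p),115);d=P[:2]-AX;print("r %.1f ang %.1f"%(np.hypot(*d),np.degrees(np.arctan2(d[1],d[0]))))
q6=2.95-np.pi
goj(200,q6)
env.move_linear([*AX,120.5],max_speed=100,max_force=8);st("down")
env.clamp();st("clamp")
while q6<1.3:
    q6+=.373;goj(120.4,q6);st()
    if np.linalg.norm(env.current_wrist_force())>16: print("force");break
env.pause(.3);print(fz())
E
```

```text
knobtop [550.438  11.712 155.   ]
knobtop [558.044  10.97  162.   ]
r 75.6 ang -54.0
r 73.9 ang 35.0
r 73.3 ang -143.3
r 73.3 ang 125.7
down t24.56 p [551.03   12.633 121.318] F [ 0.13  -0.674  0.352] M [-0.001  0.008  0.031] q6 -0.192 w 85.3
clamp t25.09 p [550.968  12.711 121.135] F [2.095 1.14  2.113] M [ 0.02  -0.079 -0.012] q6 -0.192 w 32.6
 t25.54 p [551.247  12.719 121.125] F [ 3.556 -0.462  3.111] M [ 0.119 -0.353 -0.003] q6 0.179 w 32.9
 t25.99 p [551.493  12.598 121.138] F [4.873 0.482 1.516] M [ 0.079 -0.783 -0.068] q6 0.551 w 32.8
 t26.44 p [551.716  12.384 121.151] F [ 6.405 -0.495  1.838] M [-0.064 -0.972 -0.071] q6 0.924 w 33.0
 t26.89 p [551.872  12.106 121.215] F [ 7.055 -1.475  0.456] M [-0.136 -1.035 -0.094] q6 1.297 w 32.8
1.6844910022727877
```

That makes about 7.0 rad turned since it dropped. A light final press, then release, withdraw and check.

```bash
python3 - <<'E'
from h import *
zt=120.4
for i in range(8):
    zt-=.5;env.move_linear([*AX,zt],max_speed=8);f=fz(4);print("%.2f %.2f"%(env.current_eef_pos()[2],f))
    if f>9:break
env.move_linear([*AX,120.6],max_speed=10);st()
env.ungrasp();st("open")
goj(240,1.3)
q=np.array(env.current_joint_pos());q[0]=-1.1;env.set_joints(q);env.pause(.3);st("away")
snap("scene","end",(220,120,370,260)); snap("top","endt",(195,155,345,295));snap("scene","endfull")
E
```

```text
121.14 3.29
121.19 5.70
121.12 8.22
121.10 9.55
 t28.91 p [551.823  12.105 121.184] F [ 6.409 -0.78   0.485] M [-0.14  -1.145 -0.07 ] q6 1.297 w 32.5
open t29.48 p [550.173  12.738 120.421] F [ 0.132  0.458 -0.337] M [0.017 0.017 0.001] q6 1.300 w 85.3
away t32.22 p [ 314.197 -452.589  241.406] F [-0.225  0.    -0.186] M [-0.009 -0.04   0.067] q6 1.300 w 85.5
```

View pics/end.png

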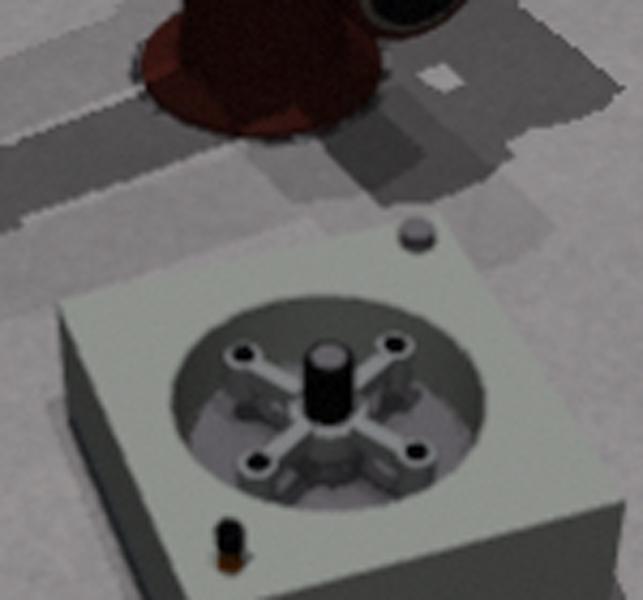

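View pics/endt.png

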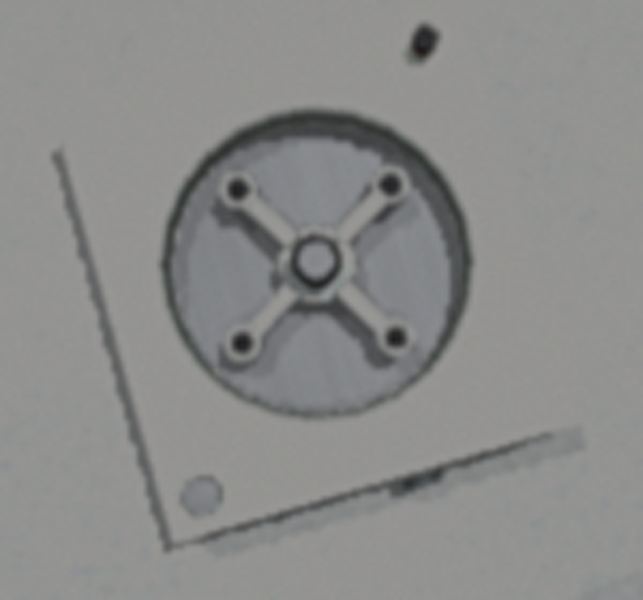

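View pics/endfull.png

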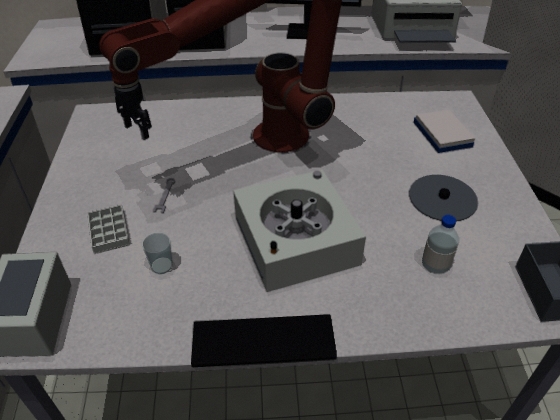

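```bash
python3 - <<'E'
from h import *
k=600/140
us=lambda p:((p[0]+.5)/k-.5+220,(p[1]+.5)/k-.5+120)
ut=lambda p:((p[0]+.5)/k-.5+195,(p[1]+.5)/k-.5+155)
print("knobtop",tri(ut((316,260)),us((328,356))))
T=[(391,184),(396,338),(242,343),(238,189)];S=[(259,462),(243,354),(395,345),(417,452)]
for a,b in zip(T,S):
    P,e=tri(ut(a),us(b));d=P[:2]-AX;print(P,"e %.1f r %.1f ang %.1f"%(e,np.hypot(*d),np.degrees(np.arctan2(d[1],d[0]))))
a=cv2.imread("pics/top0.png");b=cv2.cvtColor(env.snapshot("top")["img"],cv2.COLOR_RGB2BGR)
d=cv2.absdiff(a,b).max(2)>40
s0=cv2.imread("pics/scene0.png");s1=cv2.imread("pics/endfull.png");e=cv2.absdiff(s0,s1).max(2)>30
for n,(x0,y0,x1,y1) in dict(nut=(308,168,326,182),vial=(265,238,282,256),cover=(405,175,480,222),bottle=(420,212,460,275),beaker=(140,230,177,275),tray=(85,202,134,253),wrench=(150,174,180,216)).items(): print(n,e[y0:y1,x0:x1].sum())
E
```

```text
knobtop (array([550.547,  12.181, 155.964]), np.float64(0.9841379449913171))
[604.887 -37.757 115.07 ] e 1.0 r 74.3 ang -42.8
[499.639 -41.462 114.531] e 0.7 r 74.2 ang -133.1
[496.691  63.332 113.954] e 0.5 r 73.8 ang 136.7
[601.796  66.476 114.295] e 0.2 r 74.4 ang 46.3
nut 13
vial 0
cover 0
bottle 0
beaker 0
tray 0
wrench 346
```

```bash
python3 - <<'E'
from rig import env
env.job_done();print(env.current_time())
E
```

```text
the job is handed in; nothing more can be done
the job is handed in; nothing more can be done
```

The rotor is home and turned freely through more than a full turn, and I handed the job in at about 32 s. The rig gave no verdict.

**What I did:** I gripped the knob at (550, 13) mm and pressed with about 10 N while turning it. It began to drop after about 12°. I pressed it home until it hit a hard stop at about 15.8 N, then turned it clockwise by the knob in two grips. I used the knob rather than a finger pushing an arm. I finished with a light press of about 9.5 N, then let go and moved the arm clear.

**Last checks:**
- **Height:** the two-view measurement puts the tube tops at about 114.5 mm, against about 121.7 mm at the start. The knob top is at 156 mm, against 161.6 mm. That second drop of 5.6 mm falls short of 7 mm; its two viewing rays miss each other by 1 mm. The tube heights and the hard stop both agree with home.
- **Turn:** the rotor angles in the pictures give about 395° (6.9 rad) after the drop, so about 6.8 rad at the drive allowing for play. I inferred this, as I had no direct reading of the spindle.
- **Disagreement:** in the second grip the wrist turned 85°, but the pictures show the rotor moved about 79°. It probably slipped a little in the fingers; the total still clears 5.6 rad.
- **Force:** wrist force stayed under 16 N in every reading I took.
- **Drive drag:** it never showed clearly in the wrist moment, so the link to the drive rests on the height and the hard stop.
- **Bystanders:** no bystander appears moved. A before/after picture comparison flagged only the wrench area, where the arm's shadow had moved; the wrench itself is where it was.

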